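# Stand the weighted capsule on the balance, heavy end down

### The job

The short, thick centrifuge counterweight capsule lying in its cradle is heavy at one end, but both ends look alike. Pick it up by the two steel discs at its middle and hold it up clear of everything until it has swung and hangs still, heavy end down; then lower it on to the middle of the balance's round steel pan, let go of it only when it is down, and leave it standing there by itself. Leave the longer, slimmer capsule in its own cradle.

Things in the scene. Friction and masses are not known exactly. Their poses are not given: they have to be found in the camera images.
- capsule_mid (a point): Centre of the short thick white capsule: 80 mm long, 26 mm in diameter, flat alike ends, 0.15-0.24 kg, mass centre about 17 mm off the middle. x runs along it, y along the cross pin, on which a flat steel disc (22 mm in diameter, 5 mm thick) turns freely on each side of its middle: 39 mm over the discs. Held by the discs it swings heavy end down, settling in about 1 s, its top 40 mm above this point.
- cradle_mid (a point): Where the short capsule lies at the start: the point at its centre, 38 mm above the table, in a black cradle fixed to the table (base 90 x 50 x 6 mm; x along the capsule). Two saddles, up to 37 mm high, hold the capsule 26 to 34 mm either side of its middle and leave the middle free for fingers.
- pan (a point): Centre of the top face of the balance's round steel pan, 110 mm in diameter, 60 mm above the table; the standing capsule's centre is 40 mm above it. The balance is a fixed low white box, 200 x 170 x 48 mm, with a small display; z is up. A magnetic stirrer of like size with a square white plate is a bystander.
- slim_mid (a point): Centre of the other capsule, to be left alone: 110 mm long, 18 mm in diameter, with 16 mm discs, level in a like cradle, its centre 34 mm above the table; x runs along it.
Mind the look-alikes: they are no part of the job. What is shaped like the part that bears capsule_mid but red is not meant.

How it is judged (in metres and radians):
On the way, in this order (a step that is already met when the one before it is completed fails the run):
1. the short capsule is held up, higher than it will stand on the pan, hanging heavy end down within 15 degrees (angle between capsule_mid's own x axis and vertical below 0.262 rad and height (world z) of capsule_mid above 0.11 m), for 0.2 s.
2. while still held, it is brought down on to the pan (to within 8 mm) (height (world z) of capsule_mid between 0.09 and 0.108 m and horizontal distance between capsule_mid and pan below 0.035 m and contact force between capsule and the fingers above 0.3 N), for 0.05 s.
At the end, for the whole second after the job is handed in: The short capsule stands by itself on the round pan, heavy end down and upright within 10 degrees, its axis within 25 mm of the pan's centre, at rest; the slim capsule is still in its cradle (moved less than 20 mm) (angle between capsule_mid's own x axis and vertical below 0.175 rad and horizontal distance between capsule_mid and pan below 0.025 m and z of capsule_mid in the frame of pan between 0.035 and 0.045 m and linear speed of capsule below 0.02 m/s and distance of slim_mid from where it was at the start of the episode below 0.02 m); the robot touches nothing.
It fails at once if the slim capsule is taken or knocked out of its cradle (distance of slim_mid from where it was at the start of the episode above 0.03 m).
It also fails if it takes over 45 s, if anything falls off the work surface, if the arm or the gripper's body presses on something with over 40 N, if the wrist force passes 120 N, or if a joint passes its speed limit or range.

### The arm

A 6-joint arm with a two-finger parallel gripper is mounted at the origin on the work surface. World frame = base frame: x ahead of the robot, y to its left, z up, the work surface at z = 0. Lengths are in m, angles in degrees, forces in N, time in s.
With the tool pointing down it reaches from about 0.4 to 0.825 m from the base axis. Payload 7 kg.
Tool frame: the origin (TCP) lies midway between the tips of the shut fingers; the grasp point (between the pads) lies 19 mm behind it; z points along the fingers, y is the direction in which the jaws open and shut (so a half turn about z gives the same grasp; the last joint's range is limited). The gripper opens to 88 mm and grips with 3 to 60 N. Pads are 19 mm wide; open, the fingers measure 130 mm over their backs; the gripper's body (78 mm by 193 mm) begins 47 mm behind the grasp point.
Start: joints at [88.299, 20.546, 0.682, 0, -70.136, -16.507], TCP at [0.211, 0.641, 0.227] pointing down, gripper open.
Joint ranges: [-176.03, 176.03], [-82.01, 121.73], [-58.28, 71.71], [-173.87, 95.51], [-174.79, -0.11], [-173.66, 173.66]. Speed limits (degrees/s): [136.94, 136.94, 172.46, 180, 180, 180].

### API

Orientations are given as [roll, pitch, yaw] about the fixed x, y, z axes, in that order (R = Rz(yaw) Ry(pitch) Rx(roll)).
In Python, from plant import get_state, capture, get_calibration, close_job, boxes_of, cut_out gives the robot as it stands.
- The arm moves only by the tool apply_moves, never from a script. Its argument "commands" is a list of rows, each an object with "grip": the closure, from 0 (fully open) to 1 (shut); "slide": the shift along the tool's x, y, z in m, a list of three; "roll": the turn about the tool's z in degrees. In form: [{"grip": grip, "slide": [x, y, z], "roll": roll}, ...]. A call has 1 to 5 rows; each row is the pose to reach, as a shift and turn from the pose commanded when the call began, along the tool's axes at that moment; what a row does not reach only later rows make up. A row lasts 1/8 s, in which the tool goes at most 62.5 mm and 10.7 degrees, less where a joint would pass 70% of its speed; a pose out of reach is approached as far as the arm can. A call with a gripper value outside its range is refused whole. The fingers move at their own pace and stop on an object; "grip_force" is the grip in N (left out, the last holds). Time passes only in rows, so rows that repeat a pose let the fingers close. It gives the time, the measured TCP pose, the force and the opening at its end, in the units of the state.
- get_state(): the state, without advancing time (a new reading comes with each control period).
- capture(name): name is "scene" or "side" or "wrist"; returns (picture, depth): 420x560x3 uint8, red, green, blue; 420x560 float32, m along the optical axis (not along the pixel's ray), 0 where there is no reading.
- get_calibration(name): a dict with "mtx" (3x3 intrinsics, pixels), "R" (3x3) and "t" (3): a world point X has camera coordinates R X + t. Camera axes: x right, y down, z forward; pixel columns grow to the right and rows downward; lengths in m; the calibration is good to about 2 mm. A picture is of the moment at which its call begins: read the wrist's pose just before it. get_calibration takes no time and is no camera call; for the wrist camera it gives the pose at the moment of the call.
- close_job(): hands the job in, once; it reports no verdict.
Trained networks look in the newest picture that a camera, given by its name, has taken for a name from the list of things; names that differ only in an ending like _2 or _b are one class to them, and where a whole thing is asked for, a point or a joint stands for the part that bears it (a point fixed in the world has none). Each returns a list of dicts, best first, with "score" (0 to 1); they miss things now and then, are a little off and sometimes report something else, mostly with a low value. They report only what shows in the picture. A call takes as long as a camera call. They do not tell look-alikes from the thing itself.
- boxes_of(name, camera): "position" ([x, y, z] in m, in the coordinates of the camera as it stood for that picture, good to about 4 mm: the middle of the surface that is visible of it).
- cut_out(name, camera): "mask" (420x560 bool, what is visible of it).
The state is a dict: "time_s": time; "joints": joint angles; "qd": joint speeds; "joint_torque": joint torques, N m; "tcp_pos": TCP position; "eef_rot": TCP orientation; "contact_force": force on the tool from outside, world axes, zero at the start; "moment": the same for the moment, N m; "gripper_width": finger opening in m.
Only numpy, scipy, OpenCV 4.12 (cv2) and the standard library are available. Lean on these libraries where they do the work, as an engineer would, in place of code of your own. Each camera call takes 0.05 s, during which the arm holds its last target.

## Working session

There is one attempt and no reset: what is moved stays moved. The work goes in short steps, Python scripts to look and compute and a tool call to move; the robot and the scene stay as the last step left them, time stands still between calls to the robot, and variables do not carry over. Pictures are saved under pics/ and viewed, and the job is handed in when it is done.

Besides the shell and the picture viewer there is one more tool, called after "Request:" as name([rows], argument=value, ...), one row to a line, values as JSON. apply_moves: Moves the arm, as the interface text tells. Its arguments: {"type":"object","properties":{"commands":{"type":"array"},"grip_force":{"type":"number"}},"required":["commands"]}

```bash
ls; mkdir -p pics; python3 - <<'E'
from plant import *
import cv2,pickle
print(get_state())
for c in ["scene","side"]:
    im,d=capture(c); cv2.imwrite(f"pics/{c}0.png",im[:,:,::-1]); K=get_calibration(c); 
    import numpy as np
    np.savez(f"{c}0.npz",im=im,d=d,**K)
    print(c,K)
    for n in ["capsule_mid","pan","slim_mid","cradle_mid"]:
        try:
            for r in boxes_of(n,c):
                p=np.array(r["position"]); uv=K["mtx"]@p; uv=uv[:2]/uv[2]
                print(n,r["score"],(K["R"].T@(p-K["t"])).round(3),uv.round())
        except Exception as e: print(n,e)
E
```

```text
pics
{'time_s': 0.0, 'joints': array([ 8.82982552e+01,  2.05914143e+01,  6.32022546e-01, -2.11041241e-02,
       -7.01336082e+01, -1.65075436e+01]), 'qd': array([-0.10448919,  0.09587417,  0.06996164, -0.0460949 , -0.02167943,
       -0.06708673]), 'joint_torque': array([-9.65349027e-04, -5.82712734e+01,  2.93055135e+01,  6.99697718e+00,
        6.87709486e-03, -1.58548964e-04]), 'tcp_pos': array([0.21078933, 0.64072243, 0.22560651]), 'eef_rot': array([ 1.79905196e+02, -7.40659931e-03, -1.82164701e+01]), 'contact_force': array([-0.7502026 , -0.04251158, -0.87641723]), 'moment': array([0.00051927, 0.0541579 , 0.00675979]), 'gripper_width': 0.08762432554544111}
scene {'mtx': array([[458.22563538,   0.        , 278.75383389],
       [  0.        , 458.22563538, 214.56242363],
       [  0.        ,   0.        ,   1.        ]]), 'R': array([[ 0.02723924,  0.99956786, -0.01105084],
       [ 0.67867614, -0.02660895, -0.73395549],
       [-0.73393236,  0.01249245, -0.67910767]]), 't': array([-0.00721005, -0.31013067,  1.37522928])}
capsule_mid 0.93 [ 0.679 -0.213  0.021] [171. 290.]
capsule
[... 245 characters left out ...]
: array([[508.51227116,   0.        , 286.77948977],
       [  0.        , 508.51227116, 209.73035333],
       [  0.        ,   0.        ,   1.        ]]), 'R': array([[ 0.99355138, -0.11284159,  0.01106501],
       [-0.08025823, -0.76886389, -0.63435552],
       [ 0.08008917,  0.62937674, -0.77296225]]), 't': array([-0.52992446,  0.08781125,  1.33016094])}
capsule_mid 0.78 [ 0.666 -0.225  0.019] [352. 291.]
capsule_mid 0.74 [ 0.539 -0.1    0.049] [294. 246.]
capsule_mid 0.65 [ 0.42  -0.094  0.019] [247. 255.]
pan 0.64 [0.566 0.326 0.045] [285. 132.]
slim_mid 0.67 [0.481 0.109 0.039] [264. 188.]
slim_mid 0.61 [0.569 0.325 0.047] [286. 131.]
cradle_mid 0.87 [ 0.534 -0.108  0.006] [292. 258.]
```

View pics/scene0.png

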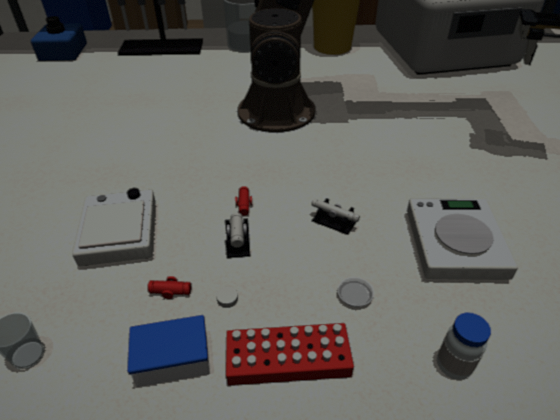

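View pics/side0.png

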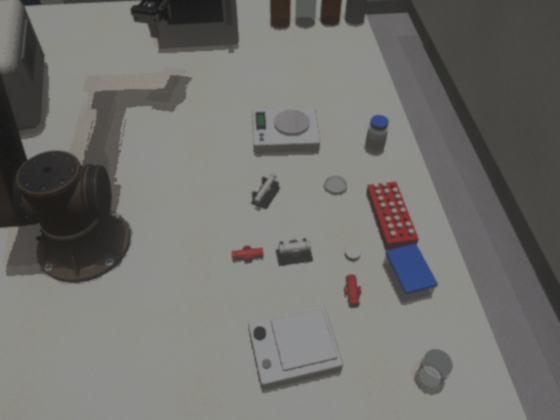

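```bash
cat > h.py <<'E'
from plant import *
import numpy as np, cv2
def world(d,K,mask):
    v,u=np.nonzero(mask&(d>0)); z=d[v,u]
    P=np.c_[(u-K["mtx"][0,2])/K["mtx"][0,0]*z,(v-K["mtx"][1,2])/K["mtx"][1,1]*z,z]
    return (P-K["t"])@K["R"], u, v
E
python3 - <<'E'
from h import *
S=dict(np.load("scene0.npz")); T=dict(np.load("side0.npz"))
a=cv2.resize(S["im"][185:265,190:290],(500,400),interpolation=cv2.INTER_CUBIC)
b=cv2.resize(T["im"][225:275,264:326],(300,242),interpolation=cv2.INTER_CUBIC)
c=np.zeros((400,800,3),np.uint8);c[:,:500]=a;c[:242,500:]=b
cv2.imwrite("pics/crop0.png",c[:,:,::-1])
for nm,K in(("scene",S),("side",T)):
    m=np.ones((420,560),bool)
    P,u,v=world(K["d"],K,m); 
    # pan: pts z .055-.066 near
    s=(abs(P[:,2]-.06)<.006)&(np.hypot(P[:,0]-.58,P[:,1]-.34)<.12)
    q=P[s]; print(nm,len(q),"pan",((q.min(0)+q.max(0))/2).round(4),np.ptp(q,axis=0).round(3),q.mean(0).round(4))
    c,r=cv2.minEnclosingCircle(q[:,:2].astype(np.float32));print(c,r)
    s=(P[:,2]>.030)&(np.hypot(P[:,0]-.545,P[:,1]+.1)<.07)
    rgb=K["im"][v,u]; w=s&(rgb.min(1)>90)
    q=P[w]; print("cap",len(q),q.mean(0).round(4),q.min(0).round(3),q.max(0).round(3)); 
    print(cv2.minAreaRect(q[:,:2].astype(np.float32)))
E
```

```text
scene 1765 pan [0.5665 0.3583 0.0596] [0.152 0.11  0.009] [0.5901 0.3574 0.06  ]
(0.5666643381118774, 0.3571155369281769) 0.07615084201097488
cap 251 [ 0.5421 -0.0951  0.05  ] [ 0.499 -0.114  0.041] [ 0.582 -0.076  0.055]
((0.5396753549575806, -0.09670409560203552), (0.08029808104038239, 0.037358358502388), 20.7595157623291)
side 699 pan [0.5683 0.3512 0.0599] [0.184 0.13  0.012] [0.5839 0.3559 0.0597]
(0.5672667622566223, 0.34447169303894043) 0.09779538959264755
cap 287 [ 0.54   -0.0971  0.0476] [ 0.5   -0.116  0.031] [ 0.58  -0.067  0.056]
((0.5398520231246948, -0.09230391681194305), (0.0799185186624527, 0.04796759411692619), 2.4686434268951416)
```

View pics/crop0.png

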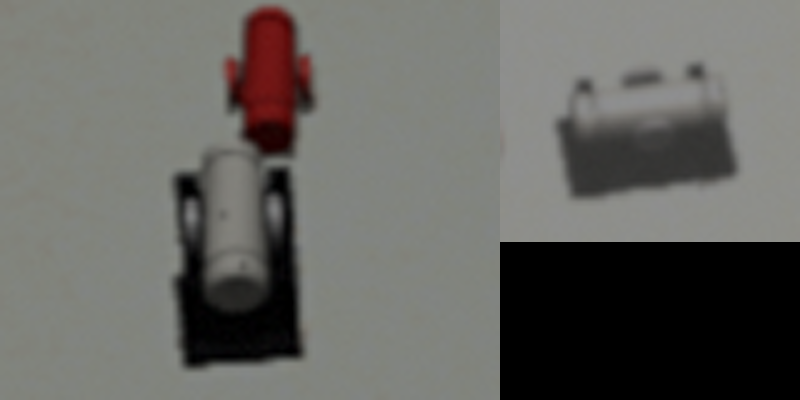

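Candidates in the scene image: the white short capsule in its cradle (236,231), which is the one I want. The red look-alikes are at (243,200) and (170,288), and the slim white capsule is at (336,210). The crop shows a white body, a black cradle and steel discs. The pan is the round one at (463,235), not the square stirrer at (112,223).

Request:
apply_moves([
  {"grip": 0,"slide": [0.036,0.04,0],"roll": -2},
  {"grip": 0,"slide": [0.072,0.08,0],"roll": -4},
  {"grip": 0,"slide": [0.108,0.12,0],"roll": -6},
  {"grip": 0,"slide": [0.144,0.16,0],"roll": -8},
  {"grip": 0,"slide": [0.18,0.2,0],"roll": -10},
], grip_force=15)

```text
time_s: 1.12
tcp_pos: [0.3199, 0.3933, 0.2269]
eef_rot: [-180.0, -0.0, -8.1]
contact_force: [0.8, 0.6, 0.2]
gripper_width: 0.0878
```

Request:
apply_moves([
  {"grip": 0,"slide": [0.029,0.045,0],"roll": -2},
  {"grip": 0,"slide": [0.058,0.09,0],"roll": -4},
  {"grip": 0,"slide": [0.086,0.135,0],"roll": -6},
  {"grip": 0,"slide": [0.115,0.18,0],"roll": -8},
  {"grip": 0,"slide": [0.144,0.226,0],"roll": -8.2},
])

```text
time_s: 1.75
tcp_pos: [0.4302, 0.1492, 0.2271]
eef_rot: [-180.0, -0.1, 0.1]
contact_force: [0.2, 0.2, -0.3]
gripper_width: 0.0877
```

Request:
apply_moves([
  {"grip": 0,"slide": [0.022,-0.01,0],"roll": 0},
])

```text
time_s: 1.88
tcp_pos: [0.452, 0.1575, 0.2273]
eef_rot: [-180.0, -0.1, -0.2]
contact_force: [0.4, -0.1, -0.5]
gripper_width: 0.0874
```

Request:
apply_moves([
  {"grip": 0,"slide": [0.018,0.051,0],"roll": 0},
  {"grip": 0,"slide": [0.035,0.102,0],"roll": 0},
  {"grip": 0,"slide": [0.053,0.153,0],"roll": 0},
  {"grip": 0,"slide": [0.07,0.204,0],"roll": 0},
  {"grip": 0,"slide": [0.088,0.254,0],"roll": 0},
])

```text
time_s: 2.5
tcp_pos: [0.5401, -0.0951, 0.2269]
eef_rot: [-180.0, -0.0, -0.0]
contact_force: [1.4, 0.8, 0.5]
gripper_width: 0.0876
```

```bash
python3 - <<'E'
from h import *
K=get_calibration("wrist"); im,d=capture("wrist"); cv2.imwrite("pics/w1.png",im[:,:,::-1]); np.savez("w1.npz",im=im,d=d,**K)
print(get_state()["tcp_pos"],get_state()["eef_rot"]); C=-K["R"].T@K["t"]; print("cam",C,K["R"][2])
for n in ["capsule_mid","cradle_mid"]:
    for r in boxes_of(n,"wrist"):
        p=np.array(r["position"]); uv=K["mtx"]@p; print(n,r["score"],(K["R"].T@(p-K["t"])).round(4),(uv[:2]/uv[2]).round())
R=cut_out("capsule_mid","wrist")
for i,r in enumerate(R):
    P,u,v=world(d,K,r["mask"]); print(i,r["score"],len(P),np.median(P,0).round(4),u.min(),u.max(),v.min(),v.max(),cv2.minAreaRect(P[:,:2].astype(np.float32)))
E
```

```text
[ 0.54138719 -0.0994584   0.2264993 ] [ 1.79901238e+02 -6.08130868e-03 -1.01994587e-01]
cam [ 0.61239312 -0.09630658  0.38450068] [-2.71478218e-01 -5.39683916e-04 -9.62444433e-01]
capsule_mid 0.9 [ 0.4444 -0.0892  0.0233] [269. 266.]
capsule_mid 0.85 [ 0.5432 -0.0922  0.0525] [271. 190.]
capsule_mid 0.56 [ 0.6665 -0.2149  0.0214] [393.  64.]
cradle_mid 0.7 [ 0.5565 -0.0934  0.0047] [273. 170.]
0 0.98 2051 [ 0.5419 -0.096   0.0477] 256 293 152 229 ((0.5395170450210571, -0.09556224942207336), (0.0801609456539154, 0.03872465342283249), 0.5348854660987854)
1 0.9 2600 [ 0.6652 -0.2177  0.0225] 354 437 43 86 ((0.668097972869873, -0.22421328723430634), (0.08847779780626297, 0.04301302134990692), 84.87590026855469)
2 0.89 800 [ 0.4429 -0.0865  0.0214] 251 283 248 313 ((0.4223824739456177, -0.08503434807062149), (0.03822173550724983, 0.07967671751976013), 77.97848510742188)
```

View pics/w1.png

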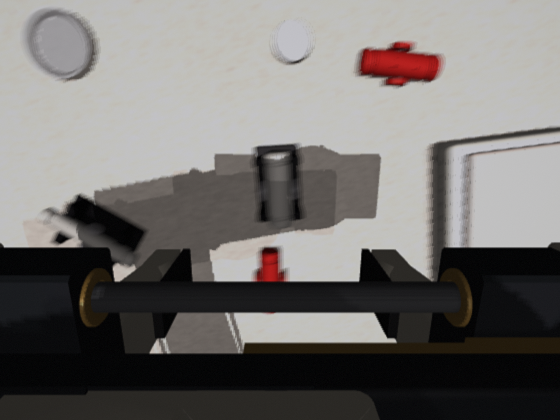

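```bash
python3 - <<'E'
from h import *
K=get_calibration("wrist"); im,d=capture("wrist"); cv2.imwrite("pics/w2.png",cv2.resize(im[120:260,180:380],(800,560))[:,:,::-1]); np.savez("w2.npz",im=im,d=d,**K)
print(get_state()["tcp_pos"],get_state()["eef_rot"])
R=cut_out("capsule_mid","wrist")
for i,r in enumerate(R):
    P,u,v=world(d,K,r["mask"]); print(i,r["score"],len(P),np.median(P,0).round(4),u.min(),u.max(),v.min(),v.max(),cv2.minAreaRect(P[:,:2].astype(np.float32)))
    if abs(np.median(u)-275)<25 and np.median(v)<230:
        q=P[P[:,2]>.042]; print(np.polyfit(q[:,0],q[:,1],1), q.min(0),q.max(0)); np.save("m.npy",r["mask"])
        for x in np.arange(.50,.585,.006):
            t=P[abs(P[:,0]-x)<.003]
            if len(t): print(round(x,3),len(t),t[:,1].min().round(4),t[:,1].max().round(4),((t[:,1].min()+t[:,1].max())/2).round(4),t[:,2].max().round(4))
E
```

```text
[ 0.53941544 -0.09355732  0.22640014] [-1.79993539e+02  1.99511082e-02 -7.64534109e-02]
0 0.81 2642 [ 0.6654 -0.2175  0.0225] 354 438 41 85 ((0.6684958338737488, -0.2192951738834381), (0.04423511400818825, 0.08085868507623672), 0.8473978042602539)
1 0.76 2013 [ 0.5424 -0.0964  0.0478] 257 294 150 228 ((0.5395330190658569, -0.09595923125743866), (0.07974348962306976, 0.03840849921107292), 2.0169999599456787)
[ 0.05704348 -0.12686765] [ 0.49953754 -0.11504845  0.04201119] [ 0.57964471 -0.07656148  0.0517177 ]
0.5 49 -0.1093 -0.0866 -0.098 0.0508
0.506 132 -0.1105 -0.0854 -0.098 0.0512
0.512 107 -0.1095 -0.0857 -0.0976 0.0513
0.518 128 -0.1093 -0.0857 -0.0975 0.0514
0.524 135 -0.1118 -0.0813 -0.0965 0.051
0.53 141 -0.1143 -0.0785 -0.0964 0.0516
0.536 186 -0.1142 -0.0777 -0.096 0.0515
0.542 228 -0.115 -0.0767 -0.0959 0.0515
0.548 198 -0.1141 -0.0766 -0.0953 0.0511
0.554 143 -0.1123 -0.0828 -0.0975 0.0512
0.56 140 -0.1068 -0.0818 -0.0943 0.0517
0.566 147 -0.1069 -0.0819 -0.0944 0.0514
0.572 137 -0.1057 -0.0821 -0.0939 0.0511
0.578 142 -0.1058 -0.0821 -0.094 0.0511
2 0.75 812 [ 0.4428 -0.0866  0.0216] 252 283 247 313 ((0.47496241331100464, -0.0816117376089096), (0.18856199085712433, 0.03791924566030502), 5.534031867980957)
```

View pics/w2.png

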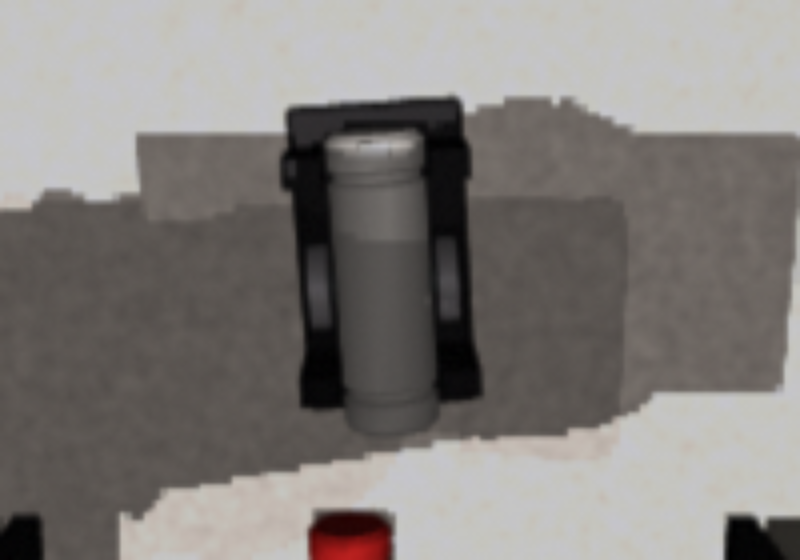

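Request:
apply_moves([
  {"grip": 0,"slide": [0,0,0.04],"roll": -3.3},
  {"grip": 0,"slide": [0,0,0.08],"roll": -3.3},
  {"grip": 0,"slide": [0,0,0.12],"roll": -3.3},
  {"grip": 0,"slide": [0,0,0.12],"roll": -3.3},
])

```text
time_s: 3.3
tcp_pos: [0.5374, -0.0923, 0.1045]
eef_rot: [180.0, 0.3, 3.4]
contact_force: [0.1, 0.5, -0.4]
gripper_width: 0.0875
```

```bash
python3 - <<'E'
from h import *
a=[]
for i in range(6):
    capture("scene"); s=get_state(); a.append(np.r_[s["tcp_pos"],s["eef_rot"][2]])
print(np.mean(a,0).round(4),np.std(a,0).round(4))
K=get_calibration("wrist"); im,d=capture("wrist"); cv2.imwrite("pics/w3.png",im[:,:,::-1])
P,u,v=world(d,K,np.ones(d.shape,bool))
s=(P[:,2]>.045)&(P[:,2]<.056)&(abs(P[:,1]+.096)<.02)&(abs(P[:,0]-.54)<.06); q=P[s]
print(len(q)); 
if len(q): print(q.min(0),q.max(0),q.mean(0),np.polyfit(q[:,0],q[:,1],1))
E
```

```text
[ 0.5405 -0.0927  0.1081  3.368 ] [0.0006 0.0002 0.0007 0.0305]
3287
[ 0.50009734 -0.11559864  0.04500289] [ 0.57935543 -0.07627779  0.05164236] [ 0.54179534 -0.09564404  0.04837489] [ 0.05761741 -0.12686089]
```

View pics/w3.png

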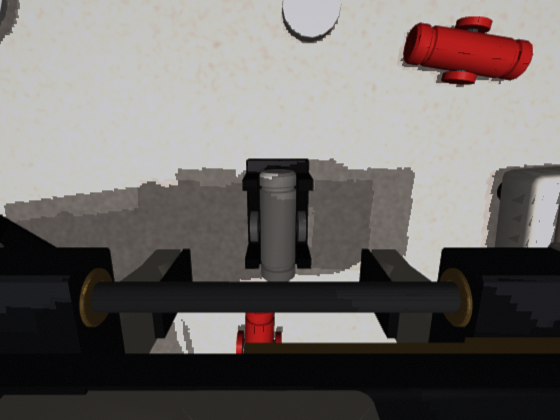

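Request:
apply_moves([
  {"grip": 0,"slide": [-0.001,0.003,0.03],"roll": 0},
  {"grip": 0,"slide": [-0.001,0.003,0.06],"roll": 0},
  {"grip": 0,"slide": [-0.001,0.003,0.08],"roll": 0},
  {"grip": 0,"slide": [-0.001,0.003,0.089],"roll": 0},
  {"grip": 0,"slide": [-0.001,0.003,0.089],"roll": 0},
])

```text
time_s: 4.28
tcp_pos: [0.5389, -0.0964, 0.0177]
eef_rot: [180.0, 0.0, 3.3]
contact_force: [0.3, -0.2, 2.0]
gripper_width: 0.0876
```

```bash
python3 - <<'E'
from h import *
a=[]
for i in range(4):
    im,d=capture("scene"); s=get_state(); a.append(np.r_[s["tcp_pos"],s["eef_rot"][2],s["contact_force"]])
print(np.mean(a,0).round(4))
im2,d=capture("side"); cv2.imwrite("pics/s3.png",np.hstack([cv2.resize(im[160:280,170:290],(400,400)),cv2.resize(im2[190:310,230:350],(400,400))])[:,:,::-1])
E
```

```text
[ 0.5395 -0.0963  0.0185  3.2993 -0.138   0.5339  0.4799]
```

View pics/s3.png

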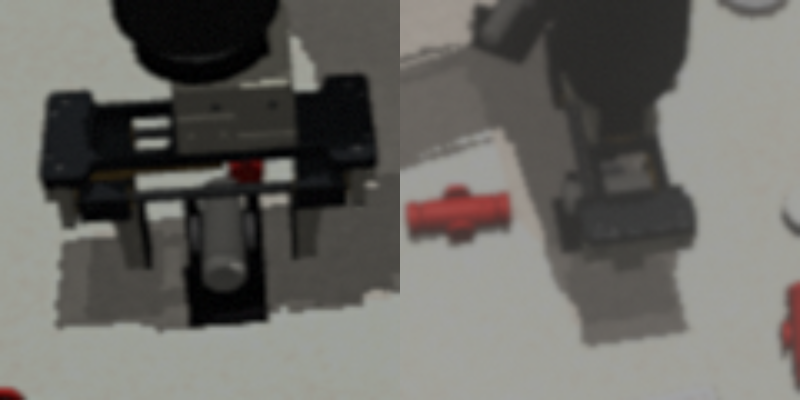

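The fingers straddle the capsule at the discs. In the left view it sits midway between the two fingers, at about (222,245). Closing now.

Request:
apply_moves([
  {"grip": 1,"slide": [0,0,0],"roll": 0},
  {"grip": 1,"slide": [0,0,0],"roll": 0},
  {"grip": 1,"slide": [0,0,0],"roll": 0},
  {"grip": 1,"slide": [0,0,0],"roll": 0},
  {"grip": 1,"slide": [0,0,0],"roll": 0},
], grip_force=20)

```text
time_s: 5.15
tcp_pos: [0.5388, -0.0964, 0.0175]
eef_rot: [180.0, 0.0, 3.3]
contact_force: [-0.5, -0.0, 0.2]
gripper_width: 0.0435
```

Request:
apply_moves([
  {"grip": 1,"slide": [0,0,0],"roll": 0},
  {"grip": 1,"slide": [0,0,0],"roll": 0},
])

```text
time_s: 5.4
tcp_pos: [0.5388, -0.0963, 0.0175]
eef_rot: [-180.0, -0.0, 3.3]
contact_force: [-0.2, 0.9, 0.1]
gripper_width: 0.0389
```

Request:
apply_moves([
  {"grip": 1,"slide": [0,0,-0.03],"roll": 0},
  {"grip": 1,"slide": [0,0,-0.075],"roll": 0},
  {"grip": 1,"slide": [0,0,-0.12],"roll": 0},
  {"grip": 1,"slide": [0,0,-0.16],"roll": 0},
  {"grip": 1,"slide": [0,0,-0.18],"roll": 0},
])

```text
time_s: 6.02
tcp_pos: [0.5393, -0.0964, 0.1999]
eef_rot: [-180.0, -0.2, 3.3]
contact_force: [0.3, 0.1, -2.3]
gripper_width: 0.039
```

Request:
apply_moves([
  {"grip": 1,"slide": [0,0,0],"roll": 0},
  {"grip": 1,"slide": [0,0,0],"roll": 0},
  {"grip": 1,"slide": [0,0,0],"roll": 0},
  {"grip": 1,"slide": [0,0,0],"roll": 0},
  {"grip": 1,"slide": [0,0,0],"roll": 0},
])

```text
time_s: 6.65
tcp_pos: [0.5387, -0.0964, 0.1971]
eef_rot: [180.0, 0.0, 3.3]
contact_force: [1.1, -0.1, -2.4]
gripper_width: 0.039
```

Request:
apply_moves([
  {"grip": 1,"slide": [0,0,0],"roll": 0},
  {"grip": 1,"slide": [0,0,0],"roll": 0},
  {"grip": 1,"slide": [0,0,0],"roll": 0},
  {"grip": 1,"slide": [0,0,0],"roll": 0},
  {"grip": 1,"slide": [0,0,0],"roll": 0},
])

```text
time_s: 7.28
tcp_pos: [0.5388, -0.0964, 0.1976]
eef_rot: [-180.0, -0.0, 3.3]
contact_force: [-0.1, 0.7, -2.2]
gripper_width: 0.0387
```

```bash
python3 - <<'E'
from h import *
im,d=capture("scene");im2,d2=capture("side");K=get_calibration("side")
K=get_calibration("wrist");im3,d3=capture("wrist")
s=get_state();print(s["tcp_pos"],s["eef_rot"],s["gripper_width"],s["contact_force"])
f=lambda x:cv2.resize(x,(400,300))
cv2.imwrite("pics/s4.png",np.vstack([np.hstack([f(im[90:240,150:350]),f(im2[150:300,200:400])]),np.hstack([f(im3),f(im)])])[:,:,::-1])
E
```

```text
[ 0.53880728 -0.09637734  0.19757178] [-1.79998065e+02 -9.89394666e-04  3.29022950e+00] 0.03869176080047948 [-0.048356    0.00456746 -2.20706845]
```

View pics/s4.png

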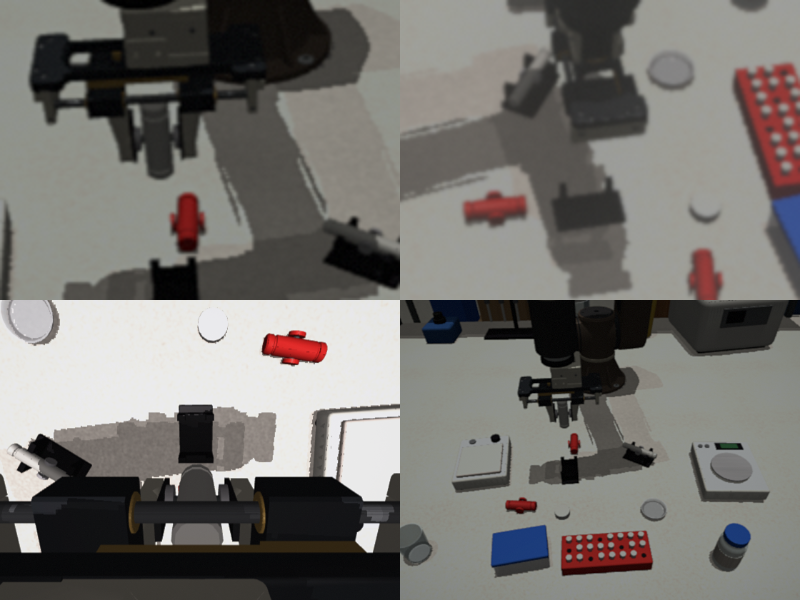

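```bash
python3 - <<'E'
from h import *
for c in ["scene","side","wrist"]:
    K=get_calibration(c);im,d=capture(c)
    for r in cut_out("capsule_mid",c):
        P,u,v=world(d,K,r["mask"])
        if len(P)<30: continue
        print(c,r["score"],len(P),np.median(P,0).round(3),np.percentile(P,2,axis=0).round(3),np.percentile(P,98,axis=0).round(3),int(u.mean()),int(v.mean()))
        if P[:,2].max()>.2:
          for z in np.arange(.15,.27,.01):
            q=P[abs(P[:,2]-z)<.005]
            if len(q): print("  ",round(z,3),len(q),np.median(q,0).round(3))
E
```

```text
scene 0.7 600 [ 0.55  -0.096  0.224] [ 0.252 -0.115  0.001] [ 0.555 -0.08   0.259] 228 159
   0.18 15 [ 0.552 -0.094  0.184]
   0.19 66 [ 0.55  -0.095  0.189]
   0.2 56 [ 0.551 -0.096  0.2  ]
   0.21 66 [ 0.551 -0.095  0.21 ]
   0.22 98 [ 0.55  -0.097  0.221]
   0.23 102 [ 0.549 -0.095  0.229]
   0.24 63 [ 0.551 -0.096  0.24 ]
   0.25 67 [ 0.551 -0.096  0.25 ]
   0.26 49 [ 0.55  -0.096  0.258]
scene 0.62 709 [ 0.674 -0.218  0.022] [ 0.648 -0.257  0.001] [ 0.687 -0.18   0.028] 169 287
scene 0.57 404 [ 0.429 -0.086  0.022] [ 0.382 -0.104 -0.   ] [ 0.461 -0.068  0.028] 242 201
side 0.94 393 [ 0.665 -0.225  0.022] [ 0.649 -0.26   0.008] [ 0.685 -0.183  0.029] 351 290
side 0.55 344 [ 0.422 -0.091  0.022] [ 0.384 -0.106  0.006] [ 0.458 -0.069  0.028] 247 253
wrist 0.75 5045 [ 0.547 -0.097  0.232] [ 0.538 -0.114  0.184] [ 0.552 -0.08   0.258] 275 289
   0.18 115 [ 0.551 -0.098  0.183]
   0.19 266 [ 0.55  -0.096  0.19 ]
   0.2 320 [ 0.551 -0.097  0.2  ]
   0.21 407 [ 0.55  -0.097  0.21 ]
   0.22 935 [ 0.549 -0.097  0.221]
   0.23 632 [ 0.55  -0.097  0.228]
   0.24 200 [ 0.552 -0.097  0.237]
   0.25 64 [ 0.545 -0.087  0.254]
   0.26 2103 [ 0.543 -0.097  0.257]
wrist 0.57 3072 [ 0.665 -0.218  0.022] [ 0.648 -0.257  0.   ] [ 0.684 -0.18   0.026] 411 66
```

Request:
apply_moves([
  {"grip": 1,"slide": [0.004,-0.02,0],"roll": 0},
  {"grip": 1,"slide": [0.011,-0.065,0],"roll": 0},
  {"grip": 1,"slide": [0.019,-0.11,0],"roll": 0},
  {"grip": 1,"slide": [0.027,-0.16,0],"roll": 0},
  {"grip": 1,"slide": [0.036,-0.21,0],"roll": 0},
])

```text
time_s: 8.35
tcp_pos: [0.5627, 0.1169, 0.1978]
eef_rot: [-180.0, -0.0, 3.3]
contact_force: [1.0, -0.5, -2.1]
gripper_width: 0.0388
```

Request:
apply_moves([
  {"grip": 1,"slide": [0.009,-0.05,0],"roll": 0},
  {"grip": 1,"slide": [0.018,-0.1,0],"roll": 0},
  {"grip": 1,"slide": [0.027,-0.15,0],"roll": 0},
  {"grip": 1,"slide": [0.035,-0.2,0],"roll": 0},
  {"grip": 1,"slide": [0.04,-0.239,0],"roll": 0},
])

```text
time_s: 8.98
tcp_pos: [0.5889, 0.3583, 0.1971]
eef_rot: [180.0, 0.0, 3.3]
contact_force: [0.7, -0.6, -2.3]
gripper_width: 0.0387
```

Request:
apply_moves([
  {"grip": 1,"slide": [0,0,0],"roll": 0},
  {"grip": 1,"slide": [0,0,0],"roll": 0},
  {"grip": 1,"slide": [0,0,0],"roll": 0},
  {"grip": 1,"slide": [0,0,0],"roll": 0},
])

```text
time_s: 9.48
tcp_pos: [0.5891, 0.3554, 0.1979]
eef_rot: [-180.0, -0.0, 3.2]
contact_force: [0.5, -0.6, -1.8]
gripper_width: 0.039
```

```bash
python3 - <<'E'
from h import *
s=get_state();print(s["tcp_pos"],s["eef_rot"],s["gripper_width"],s["time_s"])
from scipy.optimize import least_squares
I=[]
S=dict(np.load("scene0.npz"));I.append(("scene0",S["im"],S["d"],S,None))
for c in ["wrist","side"]:
    K=get_calibration(c);im,d=capture(c);I.append((c,im,d,K,cut_out("pan",c)))
    np.savez(c+"5.npz",im=im,d=d,**K)
f=lambda x:cv2.resize(x,(400,300))
cv2.imwrite("pics/p5.png",np.hstack([f(I[1][1]),f(I[2][1][60:210,190:390])])[:,:,::-1])
for nm,im,d,K,R in I:
    P,u,v=world(d,K,np.ones(d.shape,bool))
    s=(P[:,2]>.055)&(P[:,2]<.066)&(np.hypot(P[:,0]-.589,P[:,1]-.357)<.07); q=P[s]
    print(nm,len(q),q.min(0).round(4),q.max(0).round(4),cv2.minEnclosingCircle(q[:,:2].astype(np.float32)))
    for r in R or []:
        Q,_,_=world(d,K,r["mask"]); 
        if len(Q): print("   net",r["score"],len(Q),np.median(Q,0).round(4),np.percentile(Q,1,axis=0).round(4),np.percentile(Q,99,axis=0).round(4))
E
```

```text
[0.58910539 0.35539377 0.19794608] [-1.79985617e+02 -1.80380500e-02  3.23583926e+00] 0.03902228411323746 9.475
scene0 1764 [0.5315 0.3033 0.0555] [0.6425 0.4133 0.0643] ((0.5869807004928589, 0.35870862007141113), 0.056455668061971664)
wrist 9614 [0.5346 0.3038 0.0563] [0.6406 0.4126 0.0621] ((0.585983395576477, 0.35817959904670715), 0.05493200197815895)
   net 0.69 23445 [0.6085 0.3621 0.048 ] [0.5305 0.2753 0.0435] [0.6655 0.4397 0.0607]
side 678 [0.533  0.2939 0.0551] [0.6397 0.4168 0.0659] ((0.5916309356689453, 0.3554121255874634), 0.06172112748026848)
   net 0.56 2903 [0.5645 0.3276 0.0481] [0.4679 0.2693 0.0128] [0.6636 0.4403 0.0639]
```

View pics/p5.png

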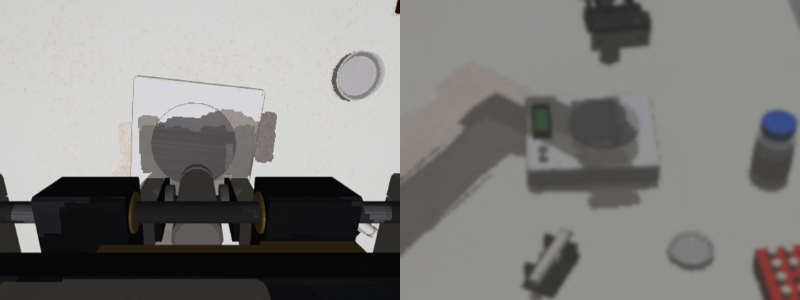

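Request:
apply_moves([
  {"grip": 1,"slide": [-0.001,-0.003,0.02],"roll": 0},
  {"grip": 1,"slide": [-0.001,-0.003,0.05],"roll": 0},
  {"grip": 1,"slide": [-0.001,-0.003,0.08],"roll": 0},
  {"grip": 1,"slide": [-0.001,-0.003,0.1],"roll": 0},
  {"grip": 1,"slide": [-0.001,-0.003,0.112],"roll": 0},
])

```text
time_s: 10.3
tcp_pos: [0.5875, 0.3588, 0.0844]
eef_rot: [179.9, 0.1, 3.3]
contact_force: [-0.1, 0.5, -1.7]
gripper_width: 0.0389
```

Request:
apply_moves([
  {"grip": 1,"slide": [0,0,0],"roll": 0},
  {"grip": 1,"slide": [0,0,0],"roll": 0},
  {"grip": 1,"slide": [0,0,0],"roll": 0},
  {"grip": 1,"slide": [0,0,0],"roll": 0},
  {"grip": 1,"slide": [0,0,0],"roll": 0},
])

```text
time_s: 10.92
tcp_pos: [0.5878, 0.3593, 0.086]
eef_rot: [-180.0, -0.0, 3.3]
contact_force: [-0.8, -0.7, -2.3]
gripper_width: 0.0387
```

```bash
python3 - <<'E'
from h import *
a=[]
for c in ["scene","wrist","side"]:
    K=get_calibration(c);im,d=capture(c);s=get_state();a.append(np.r_[s["tcp_pos"],s["contact_force"]])
    if c!="side": cv2.imwrite(f"pics/d6{c}.png",im[:,:,::-1])
    P,u,v=world(d,K,np.ones(d.shape,bool))
    s=(P[:,2]>.054)&(P[:,2]<.15)&(np.hypot(P[:,0]-.587,P[:,1]-.358)<.016)
    P=P[s]
    print(c,len(P))
    if c=="scene":
        for z in np.arange(.055,.15,.005):
            q=P[abs(P[:,2]-z)<.0025]
            if len(q): print("  ",round(z,3),len(q),np.median(q,0).round(4),np.ptp(q[:,1]).round(3))
    if c=="wrist":
        q=P[P[:,2]>.125]
        if len(q): print(np.median(q,0),q.min(0),q.max(0))
print(np.mean(a,0).round(4))
E
```

```text
scene 419
   0.055 1 [0.5948 0.3494 0.0572] 0.0
   0.06 62 [0.5933 0.3515 0.0599] 0.029
   0.065 3 [0.5976 0.349  0.0629] 0.01
   0.07 21 [0.5991 0.3542 0.0706] 0.021
   0.075 31 [0.5975 0.3507 0.0749] 0.023
   0.08 22 [0.5995 0.3532 0.0802] 0.022
   0.085 26 [0.5987 0.3501 0.0852] 0.022
   0.09 22 [0.5995 0.3529 0.0903] 0.023
   0.095 21 [0.5993 0.3549 0.0941] 0.02
   0.1 19 [0.5993 0.3536 0.099 ] 0.025
   0.105 22 [0.6    0.3566 0.1064] 0.026
   0.11 22 [0.5992 0.3531 0.1101] 0.025
   0.115 31 [0.6001 0.3527 0.1154] 0.023
   0.12 26 [0.599  0.3532 0.1201] 0.022
   0.125 21 [0.5995 0.355  0.1248] 0.021
   0.13 18 [0.6006 0.3563 0.13  ] 0.018
   0.135 13 [0.6005 0.3603 0.1341] 0.014
   0.14 9 [0.6008 0.3613 0.1405] 0.014
   0.145 25 [0.5874 0.3602 0.1457] 0.015
wrist 5128
[0.59214153 0.35819579 0.14528419] [0.58374366 0.34504554 0.12505241] [0.60152413 0.37052636 0.14711169]
side 37
[ 0.5878  0.3592  0.0857 -0.2195  0.5441 -1.8406]
```

View pics/d6scene.png

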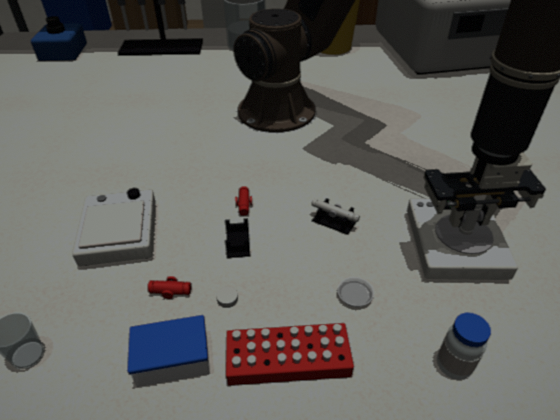

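Request:
apply_moves([
  {"grip": 1,"slide": [0,0,0.002],"roll": 0},
  {"grip": 1,"slide": [0,0,0.004],"roll": 0},
  {"grip": 1,"slide": [0,0,0.005],"roll": 0},
  {"grip": 1,"slide": [0,0,0.005],"roll": 0},
  {"grip": 1,"slide": [0,0,0.005],"roll": 0},
])

```text
time_s: 11.7
tcp_pos: [0.5878, 0.3592, 0.0806]
eef_rot: [180.0, -0.0, 3.3]
contact_force: [-0.3, 1.0, -2.9]
gripper_width: 0.039
```

Request:
apply_moves([
  {"grip": 1,"slide": [0,0,0.0005],"roll": 0},
  {"grip": 1,"slide": [0,0,0.0005],"roll": 0},
  {"grip": 1,"slide": [0,0,0.001],"roll": 0},
  {"grip": 1,"slide": [0,0,0.001],"roll": 0},
])

```text
time_s: 12.2
tcp_pos: [0.5878, 0.3592, 0.0797]
eef_rot: [-180.0, -0.0, 3.3]
contact_force: [-0.8, -0.4, -2.5]
gripper_width: 0.0389
```

Force still shows the full weight, so it isn't touching yet. Going down in half-millimetre steps.

Request:
apply_moves([
  {"grip": 1,"slide": [0,0,0.0005],"roll": 0},
  {"grip": 1,"slide": [0,0,0.0005],"roll": 0},
])

```text
time_s: 12.45
tcp_pos: [0.588, 0.3593, 0.0796]
eef_rot: [-180.0, -0.0, 3.3]
contact_force: [-1.0, -0.9, 3.3]
gripper_width: 0.0389
```

Request:
apply_moves([
  {"grip": 1,"slide": [0,0,0.0005],"roll": 0},
  {"grip": 1,"slide": [0,0,0.0005],"roll": 0},
])

```text
time_s: 12.7
tcp_pos: [0.5882, 0.3593, 0.0796]
eef_rot: [-180.0, -0.1, 3.3]
contact_force: [-1.1, -2.0, 6.6]
gripper_width: 0.039
```

Request:
apply_moves([
  {"grip": 1,"slide": [0,0,-0.0004],"roll": 0},
  {"grip": 1,"slide": [0,0,-0.0006],"roll": 0},
  {"grip": 1,"slide": [0,0,-0.0006],"roll": 0},
], grip_force=5)

```text
time_s: 13.08
tcp_pos: [0.5879, 0.3594, 0.0795]
eef_rot: [-180.0, -0.0, 3.3]
contact_force: [-1.3, -0.3, 5.5]
gripper_width: 0.0389
```

```bash
cat > t.py <<'E'
from h import *
K=get_calibration("scene");im,d=capture("scene");s=get_state();print(s["tcp_pos"],s["contact_force"],s["gripper_width"],s["time_s"])
P,u,v=world(d,K,np.ones(d.shape,bool))
P=P[(P[:,2]>.064)&(P[:,2]<.137)&(np.hypot(P[:,0]-.587,P[:,1]-.358)<.016)]
b=[]
for z in np.arange(.065,.137,.006):
    q=P[abs(P[:,2]-z)<.003]
    if len(q)>5: b.append([z,np.percentile(q[:,0],80),(q[:,1].min()+q[:,1].max())/2])
b=np.array(b);print(b.round(4));print(np.degrees(np.arctan([np.polyfit(b[:,0],b[:,i],1)[0] for i in (1,2)])))
x=cv2.resize(im[140:290,380:560],(720,600));cv2.imwrite("pics/"+__import__("sys").argv[1],x[:,:,::-1])
E
python3 t.py t7.png
```

```text
[0.58795042 0.35940809 0.07953639] [-1.06133893 -0.24432745  5.23763837] 0.03894128254752307 13.125
[[0.065  0.6012 0.3561]
 [0.071  0.5996 0.3559]
 [0.077  0.6016 0.3555]
 [0.083  0.6006 0.3561]
 [0.089  0.6018 0.3602]
 [0.095  0.6011 0.3607]
 [0.101  0.6015 0.36  ]
 [0.107  0.6013 0.358 ]
 [0.113  0.6012 0.3593]
 [0.119  0.6012 0.3577]
 [0.125  0.6019 0.3587]
 [0.131  0.6014 0.361 ]]
[0.70924746 3.41578057]
```

View pics/t7.png

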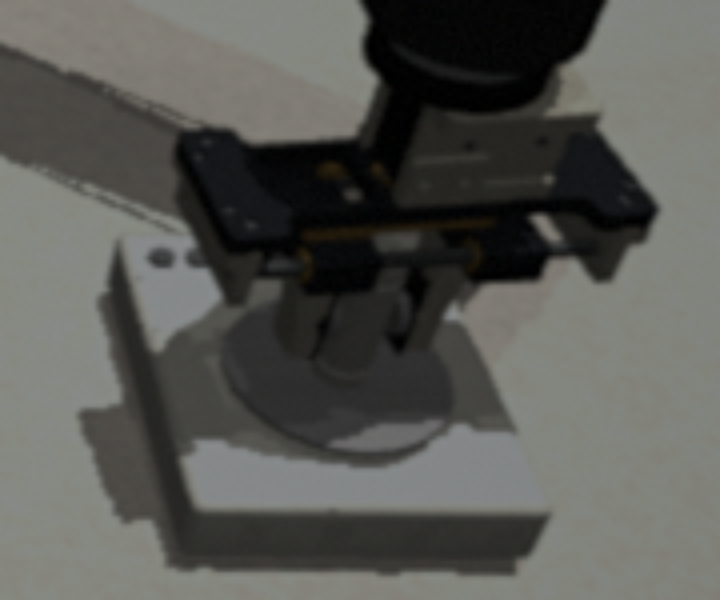

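The capsule is standing upright on the pan, with its bottom at about (350,370) in the crop. Easing the load and opening gently.

Request:
apply_moves([
  {"grip": 1,"slide": [0,0,-0.0004],"roll": 0},
  {"grip": 0.53,"slide": [0,0,-0.0004],"roll": 0},
  {"grip": 0.5,"slide": [0,0,-0.0004],"roll": 0},
  {"grip": 0.45,"slide": [0,0,-0.0004],"roll": 0},
  {"grip": 0.4,"slide": [0,0,-0.0004],"roll": 0},
])

```text
time_s: 13.75
tcp_pos: [0.5877, 0.3591, 0.0793]
eef_rot: [180.0, 0.0, 3.3]
contact_force: [0.8, -0.6, 0.3]
gripper_width: 0.0512
```

Request:
apply_moves([
  {"grip": 0.2,"slide": [0,0,0],"roll": 0},
  {"grip": 0,"slide": [0,0,0],"roll": 0},
  {"grip": 0,"slide": [0,0,0],"roll": 0},
  {"grip": 0,"slide": [0,0,0],"roll": 0},
  {"grip": 0,"slide": [0,0,0],"roll": 0},
])

```text
time_s: 14.38
tcp_pos: [0.5877, 0.3592, 0.0796]
eef_rot: [-180.0, 0.0, 3.3]
contact_force: [-0.2, -0.2, 0.3]
gripper_width: 0.0873
```

```bash
python3 t.py t8.png
```

```text
[0.58774599 0.35917446 0.07958788] [-0.49131459  0.73319489 -0.2379127 ] 0.08721318181861565 14.425
[[0.065  0.6004 0.3564]
 [0.071  0.5994 0.3561]
 [0.077  0.6013 0.3562]
 [0.083  0.6011 0.3562]
 [0.089  0.6019 0.3594]
 [0.095  0.6011 0.3603]
 [0.101  0.6017 0.3599]
 [0.107  0.6009 0.3578]
 [0.113  0.6007 0.3579]
 [0.119  0.6007 0.3552]
 [0.125  0.601  0.3562]
 [0.131  0.6003 0.3563]
 [0.137  0.6015 0.3566]]
[ 0.33550861 -0.3343121 ]
```

View pics/t8.png

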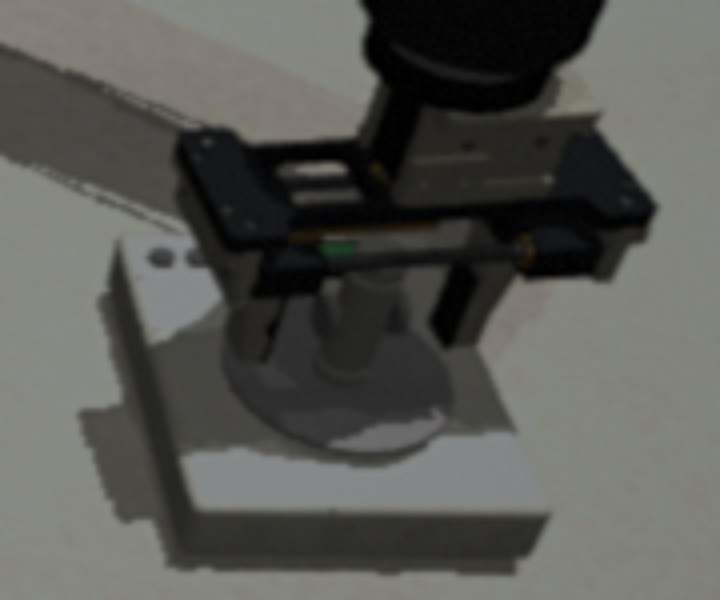

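The capsule stands alone at about (355,320) between the open fingers. Backing straight up.

Request:
apply_moves([
  {"grip": 0,"slide": [0,0,-0.02],"roll": 0},
  {"grip": 0,"slide": [0,0,-0.05],"roll": 0},
  {"grip": 0,"slide": [0,0,-0.09],"roll": 0},
  {"grip": 0,"slide": [0,0,-0.13],"roll": 0},
  {"grip": 0,"slide": [0,0,-0.15],"roll": 0},
])

```text
time_s: 15.05
tcp_pos: [0.5884, 0.3597, 0.2326]
eef_rot: [-179.9, -0.2, 3.3]
contact_force: [-0.3, -0.4, -0.0]
gripper_width: 0.0877
```

Request:
apply_moves([
  {"grip": 0,"slide": [0,0,0],"roll": 0},
  {"grip": 0,"slide": [0,0,0],"roll": 0},
  {"grip": 0,"slide": [0,0,0],"roll": 0},
])

```text
time_s: 15.42
tcp_pos: [0.5873, 0.3588, 0.2281]
eef_rot: [179.9, 0.1, 3.3]
contact_force: [-0.0, 1.1, -0.7]
gripper_width: 0.0874
```

```bash
python3 t.py t9.png; python3 - <<'E'
from h import *
K=get_calibration("wrist");im,d=capture("wrist")
P,u,v=world(d,K,np.ones(d.shape,bool))
q=P[(P[:,2]>.134)&(P[:,2]<.15)&(np.hypot(P[:,0]-.587,P[:,1]-.358)<.03)]
print("top",len(q),cv2.minEnclosingCircle(q[:,:2].astype(np.float32)),np.median(q,0))
K=get_calibration("scene");capture("scene")
for r in boxes_of("slim_mid","scene"): print(r["score"],(K["R"].T@(np.array(r["position"])-K["t"])).round(3))
E
```

```text
[0.58740263 0.35889891 0.22828463] [-0.03514513 -0.06988497 -0.28275568] 0.08769077278884356 15.475
[[0.065  0.6011 0.356 ]
 [0.071  0.6002 0.356 ]
 [0.077  0.6006 0.3547]
 [0.083  0.6008 0.3558]
 [0.089  0.6013 0.3595]
 [0.095  0.6008 0.3603]
 [0.101  0.601  0.3602]
 [0.107  0.6015 0.358 ]
 [0.113  0.6005 0.3572]
 [0.119  0.6008 0.3552]
 [0.125  0.6001 0.3567]
 [0.131  0.6007 0.3558]
 [0.137  0.6015 0.3561]]
[ 0.12551809 -0.07463106]
top 828 ((0.588617742061615, 0.3577193319797516), 0.013083802536129951) [0.58940202 0.35804315 0.13909656]
0.58 [0.491 0.115 0.04 ]
```

View pics/t9.png

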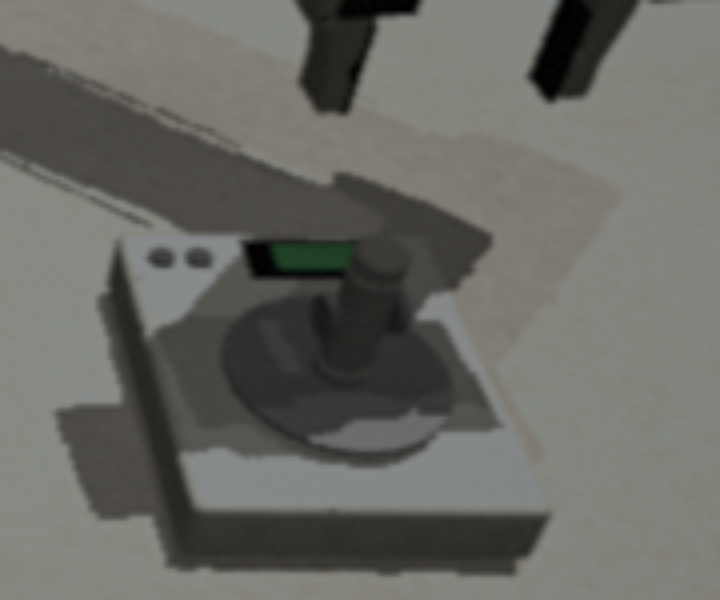

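The capsule stands upright at the middle of the pan and the gripper is well clear above it, so I'm handing in.

```bash
python3 -c "
from plant import *
print(close_job())"
```

```text
the job is handed in; nothing more can be done
None
```

I picked up the short white capsule by its discs and lifted it clear until it hung still and vertical. I then lowered it on to the round pan, let go once the force showed it was down, and backed straight up. The job was handed in at about 15.6 s.

- **Placement:** the capsule stands upright to within about 0.5°. Its axis is about 2 mm from the pan centre as I measured it, and its top is at z ≈ 0.139 m, as expected for standing on the pan.
- **Clearance:** the gripper is open and clear, about 0.09 m above the capsule, with contact force at noise level.
- **Slim capsule:** it was found where it was at the start, to within about 4 mm, which is the network's own accuracy.
- **Disagreements:** the side camera put the pan centre about 5 mm from where the other two views did. Its view was partly hidden and contaminated by the box, so I used the scene and wrist cameras. One tilt estimate of 3.4°, taken just before release with the fingers partly in view, disagreed with later readings; after release it read below 0.5°.
- **Not checked directly:** that the heavy end is down. I relied on the capsule swinging freely and coming to rest while it was held up.

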